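# Index the mandrel steady to its next hole

### The job

On the jeweller's mandrel stand, take the brass mallet by its handle and knock the stop peg that stands up out of the rail fully down with it (do not push the peg with the gripper), then set the mallet down on the bench, clear of the stand. Then pull up the knob of the sliding steady's lock plunger, slide the steady along the rail over the peg to the next hole, let the pin fully home there, and finish while still holding the knob with the pin home. Leave the other things on the bench where they are.

Things in the scene. Friction and masses are not known exactly. Their poses are not given: they have to be found in the camera images.
- stand: Mandrel stand, fixed: wooden base board 10 mm thick (x -40 to 110, y -130 to 160 mm), on it a steel rail 28 mm wide along y (x = 0, y -85 to 145), top 40 mm above the bench, with square holes 9 mm wide at y = -60, 0, 60, 120 mm. Origin on the bench under the hole where the steady starts; z up, y along the rail towards the peg and the next hole, -x is the side towards the robot.
- mandrel_root (a point): Where the level tapered steel mandrel leaves its dark head block (50 x 36 mm, 70 mm high), on the mandrel's axis, 40 mm above the bench and 75 mm behind the rail's middle. The mandrel runs 265 mm from here along the stand's y, 26 mm thick here, 18 mm at its tip. Fixed to the stand; axes are the stand's.
- next_hole (a point): Centre of the mouth of the next hole, on the rail's top (40 mm above the bench), 60 mm along the stand's +y from the hole where the steady starts. Its axes are the stand's.
- carriage_top (a point): Centre of the top of the sliding steady's aluminium block, 62 mm above the bench. Block 46 mm across the rail, 36 mm along it, 18 mm high, underside 4 mm above the rail; an arm 22 mm wide, its top level with the block's, runs 103 mm to +x over the mandrel, with two wooden jaws hanging either side of it. Moves with the steady.
- carriage (a joint): Position of the sliding steady along the rail (m): 0 at its first hole, grows towards the peg; 0.060 is the next hole. Slides with about 2 N friction (plus some damping) once the pin is lifted; about 1 mm play with the pin in a hole.
- knob: The round dark knob of the lock plunger on top of the steady, 24 mm across, 25 mm high. Its origin is on its axis, 14 mm above its underside and 11 mm below its top, 88 mm above the bench with the pin home. z is up. Lifts with the plunger and slides with the steady.
- plunger (a joint): Lift of the lock plunger (m): 0 = pin fully home (11 mm deep in the hole), 0.016 = upper stop. A spring pushes it down with 5 N when home, 8 N at the upper stop. The pin, 7 mm thick with a rounded tip, clears the rail's top above 0.011; between holes it rides on the rail's top.
- stop_peg: The round steel stop peg, 10 mm thick, standing 15 mm up out of the rail between the steady and the next hole (44 mm from the first hole); while up it blocks the steady. Its origin is the centre of its top face, 55 mm above the bench when fully up, 41 mm when fully down; z up. Only the mallet may touch it.
- peg (a joint): How far the stop peg has been driven down (m): 0 fully up, 0.014 fully down (1 mm proud of the rail). It is held by 8 N of friction and stays where it is left. It starts 0 to 3 mm down; the steady passes over it from 0.011 on.
- mallet: Brass mallet, 0.33 kg (+-20 %): round head 32 mm across, 52 mm high, standing on one face; wooden handle 14 mm wide, 18 mm high, leaving the head's middle level (centre 26 mm above the bench) along -x, ending 163 mm from the head's axis. Origin: centre of the head's lower face; z up along the head. Centre of mass about 6 mm from the head's axis.
- mallet_grip (a point): A good place to grip the mallet: on the handle's centre line, 48 mm from the head's axis, 26 mm above the lower face. Axes as the mallet's: the handle runs along x, so close the fingers along y.
- band_wide: Steel ring band 24 mm across, 8 mm high, lying on the bench in front of the stand; bystander. Origin under its centre.
- band_thin: Brass ring band 22 mm across, 5 mm high, lying in front of the stand; bystander. Origin under its centre.
- file: Hand file: slim steel blade with a wooden handle, about 150 mm long, lying on the bench; bystander. Origin under its middle.
- dapping_block: Steel dapping block, a 50 mm cube with round hollows; bystander. Origin under its centre.
- polish_jar: Amber jar with a black lid, 48 mm across and 60 mm high; bystander. Origin under its centre.
- ring_gauge: Short brass cylinder 36 mm across, 20 mm high; bystander. Origin under its centre.
Not all that is in view belongs to the job. There is more than one size of the mallet; the one meant has the size given above.

How it is judged:
On the way, in this order (a step that is already met when the one before it is completed fails the run):
1. the mallet has driven the stop peg down (value of joint peg above 0.011 m and contact force between mallet and stop_peg above 0.3 N).
2. the mallet stands or lies on the bench, let go, the steady still in its first hole (contact force between the fingers and mallet below 0.1 N and contact force between mallet and stand below 0.1 N and contact force between mallet and stop_peg below 0.1 N and height (world z) of mallet below 0.035 m and linear speed of mallet below 0.03 m/s and value of joint carriage below 0.01 m), for 0.2 s.
3. the lock plunger is pulled up, its pin out of the hole (value of joint plunger above 0.01 m), for 0.05 s.
At the end, for the whole second after the job is handed in: The steady is at the next hole (within 4 mm), the plunger's pin is home (within 3 mm), the fingers still hold the knob (more than 2 N), the stop peg is at least 11 of its 14 mm down, and the mallet is at rest on the bench, not held and not on the stand (value of joint carriage between 0.056 and 0.064 m and value of joint plunger below 0.003 m and contact force between the fingers and knob above 2 N and value of joint peg above 0.011 m and height (world z) of mallet below 0.035 m and linear speed of mallet below 0.03 m/s and contact force between mallet and stand below 0.1 N and contact force between the fingers and mallet below 0.1 N); the arm keeps its last pose, push and grip.
It fails at once if the gripper or arm pushes the stop peg (contact force between any of the fingers, the arm and stop_peg above 1 N).
It fails at once if another thing on the bench is moved more than 40 mm (distance of any of band_wide, band_thin, file, dapping_block, polish_jar, ring_gauge from where it was at the start of the episode above 0.04 m).
It also fails if it takes over 50 s, if anything falls off the work surface, if the arm or the gripper's body presses on something with over 40 N, if the wrist force passes 120 N, or if a joint passes its speed limit or range.

### The arm

A 6-joint arm with a two-finger parallel gripper is mounted at the origin on the work surface. World frame = base frame: x ahead of the robot, y to its left, z up, the work surface at z = 0. Lengths are in m, angles in rad, forces in N, time in s.
With the tool pointing down it reaches from about 0.35 to 0.775 m from the base axis. Payload 5.5 kg.
Tool frame: the origin (TCP) lies midway between the tips of the shut fingers; the grasp point (between the pads) lies 19 mm behind it; z points along the fingers, y is the line along which they close (so a half turn about z gives the same grasp; the last joint's range is limited). The gripper opens to 85 mm and grips with 20 to 120 N. Pads are 22 mm wide; open, the fingers measure 114 mm over their backs; the gripper's body (76 mm by 85 mm) begins 54 mm behind the grasp point. The pads swing forward as they close: fully open they stand 13 mm farther back than shut.
Start: joints at [1.072, 0.313, 0.046, 1.304, 0, 1.431], TCP at [0.202, 0.538, 0.231] pointing down, gripper open.
Joint ranges: [-2.76, 2.76], [-0.86, 1.69], [-1.03, 1.26], [-2.2, 2.34], [-1.47, 1.5], [-3.14, 3.14]. Speed limits (rad/s): [2.57, 2.57, 3.14, 3.14, 3.14, 3.14].

### API

Orientations are given as a rotation vector (axis times angle).
In Python, from station import r, cams gives the robot as it stands. Calls block until the motion is done:
- r.goto(position, orientation): joint-space move of the TCP to a pose.
- r.servo_line(position, feed=0.15, rot=None): straight line of the TCP; rot=None keeps the orientation; feed is the mean speed in m/s.
- r.goto_joints(angles): joint-space move.
- r.gripper_to(opening): finger opening in m; the grip force is fixed at half the most; returns when the fingers have stopped.
- r.pause(seconds).
- r.inverse_kinematics(position, orientation): joint angles nearest the present ones, or None.
- r.observe(): the state.
- cams.capture(name): name is "scene" or "top" or "wrist"; returns a dict with "color" (400x640x3 uint8, red, green, blue), "vfov" (degrees; the focal length in pixels is half the picture's height over the tangent of half this angle, whatever the lens; pixels are square), "cx", "cy" (the principal point, pixels), "D" ([k1, k2, p1, p2, k3] as OpenCV has them; the pictures are not rectified), "R" (3x3) and "t" (3): a world point X has camera coordinates R X + t; the wrist camera has in their place "tool_from_camera" (4x4, takes a point from camera to tool coordinates, whose origin is the TCP and whose axes are the flange's). Camera axes: x right, y down, z forward; pixel columns grow to the right and rows downward; lengths in m; the calibration is good to about 2 mm. A picture is of the moment at which its call begins: read the wrist's pose just before it. There is no depth.
A pose or a line that the arm cannot do raises r.MotionError and nothing moves.
- r.close_job(): hands the job in; it is judged then, once.
The state is a dict: "time": time; "joint_positions": joint angles; "joint_velocities": joint speeds; "joint_torque": joint torques, N m; "position": TCP position; "tool_rot": TCP orientation; "ft_force": force on the tool from outside, world axes, zero at the start; "ft_torque": the same for the moment, N m; "gripper_width": finger opening in m; "grasp_force": force on a finger pad.
Only numpy, scipy, OpenCV 4.12 (cv2) and the standard library are available. Lean on these libraries where they do the work, as an engineer would, in place of code of your own. Each camera call takes 0.05 s, during which the arm holds its last target. There are 200 camera calls.

## Working session

There is one attempt and no reset: what is moved stays moved. The work goes in short steps, each a Python script; the robot and the scene stay as the last script left them, time stands still between calls to the robot, and variables do not carry over. Pictures are saved under pics/ and viewed, at most 10 in all, crops included, and the job is handed in when it is done.

```bash
ls; mkdir -p pics
cat > h.py <<'E'
import numpy as np, cv2
from station import r, cams
def K(c):
    f=c["color"].shape[0]/2/np.tan(np.radians(c["vfov"])/2)
    return np.array([[f,0,c["cx"]],[0,f,c["cy"]],[0,0,1]])
def ray(c,uv):
    p=cv2.undistortPoints(np.array([[uv]],float),K(c),np.array(c["D"],float))[0,0]
    R=np.array(c["R"]);t=np.array(c["t"])
    return -R.T@t, R.T@np.array([p[0],p[1],1])
def onz(c,uv,z):
    o,d=ray(c,uv); return o+d*(z-o[2])/d[2]
def proj(c,X):
    R=np.array(c["R"]); return cv2.projectPoints(np.array(X,float).reshape(-1,3),cv2.Rodrigues(R)[0],np.array(c["t"],float),K(c),np.array(c["D"],float))[0][:,0]
def save(n,im): cv2.imwrite(f"pics/{n}.png",im[:,:,::-1])
def wristcap():
    s=r.observe(); c=cams.capture("wrist"); T=np.array(c["tool_from_camera"])
    W=np.eye(4);W[:3,:3]=cv2.Rodrigues(np.array(s["tool_rot"],float))[0];W[:3,3]=s["position"]
    M=np.linalg.inv(W@T);c["R"]=M[:3,:3];c["t"]=M[:3,3];return c
E
python3 - <<'E'
from h import *
import pickle
a=cams.capture("top");b=cams.capture("scene");pickle.dump((a,b),open("cap.pkl","wb"))
save("top",a["color"]);save("scene",b["color"])
for c in(a,b):print(-np.array(c["R"]).T@c["t"],c["vfov"],c["D"])
s=r.observe();print(s["position"],s["tool_rot"],s["time"],s["gripper_width"])
E
```

```text
pics
[ 0.32950579 -0.12488335  1.1602156 ] 50.06877913371106 [-0.09203278  0.          0.          0.          0.        ]
[ 1.14037125 -0.49507416  0.63541751] 54.9512584574632 [-0.08005202  0.          0.          0.          0.        ]
[0.20170177 0.53795849 0.2304784 ] [-5.60562445e-01 -3.09065741e+00  2.54429017e-03] 0.1 0.08525805709347796
```

View pics/top.png

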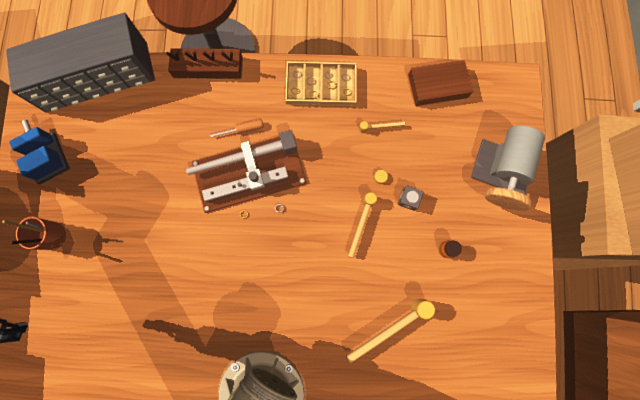

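View pics/scene.png

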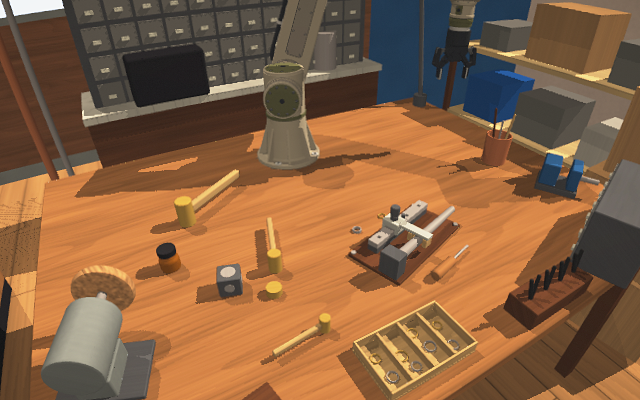

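The top view shows three mallets: small (364,126), medium (371,199) and large (427,310). The medium one fits best, with a head-to-handle-end distance of about 61 px, or roughly 160 mm. The stand is at (250,178), with the knob at about (253,177) and its +y running to image left and slightly down. Next I'll measure the mallets and check the choice in a crop.

Run:
```python
from h import *
import pickle
a,b=pickle.load(open("cap.pkl","rb"))
hs=cv2.cvtColor(a["color"],cv2.COLOR_RGB2HSV)
for p in [(371,199),(365,240),(340,230),(427,310),(381,176),(253,177),(230,188)]: print(p,hs[p[1],p[0]],a["color"][p[1],p[0]])
for n,h,e in [("small",(364,126),(405,124)),("med",(371,199),(352,257)),("large",(427,310),(350,360))]:
    H=onz(a,h,.052);E=onz(a,e,.03);print(n,H,E,np.linalg.norm(H[:2]-E[:2]))
C=lambda im,x,y,w,h,k:cv2.resize(im[y:y+h,x:x+w],None,fx=k,fy=k,interpolation=cv2.INTER_CUBIC)
top=np.hstack([C(a["color"],180,120,140,100,4),C(a["color"],340,185,60,100,4)])
bot=np.hstack([C(b["color"],345,190,130,95,4),C(b["color"],240,210,60,75,4)])
bot=cv2.copyMakeBorder(bot,0,0,0,max(0,800-bot.shape[1]),cv2.BORDER_CONSTANT)[:, :800]
save("crop",cv2.resize(np.vstack([top,bot[:200*2-20]]),(800,600)) if 0 else cv2.resize(np.vstack([top,bot]),None,fx=.76,fy=.76))
```

```text
(371, 199) [ 22 170 250] [250 206  83]
(365, 240) [ 11 180 166] [166  93  49]
(340, 230) [ 14 177 241] [241 154  74]
(427, 310) [ 23 169 251] [251 211  85]
(381, 176) [ 22 168 249] [249 205  85]
(253, 177) [  9  55 129] [129 109 101]
(230, 188) [ 15  46 235] [235 214 193]
small [ 0.71345936 -0.25803191  0.052     ] [ 0.73018593 -0.37500375  0.03      ] 0.11816170581654425
med [ 0.51357149 -0.27658484  0.052     ] [ 0.36164753 -0.22957494  0.03      ] 0.1590308757951841
large [ 0.22823069 -0.42180725  0.052     ] [ 0.09745547 -0.22703411  0.03      ] 0.23460334755914394Traceback (most recent call last):
  File "<stdin>", line 10, in <module>
    return _nx.concatenate(arrs, 1, dtype=dtype, casting=casting)
           ~~~~~~~~~~~~~~~^^^^^^^^^^^^^^^^^^^^^^^^^^^^^^^^^^^^^^^
ValueError: all the input array dimensions except for the concatenation axis must match exactly, but along dimension 0, the array at index 0 has size 380 and the array at index 1 has size 300
```

Medium measures 159 mm from head to handle end (spec 163), while the others are 118 and 235. I'll redo the crop to confirm.

Run:
```python
from h import *
import pickle
a,b=pickle.load(open("cap.pkl","rb"))
C=lambda im,x,y,w,h,k:cv2.resize(im[y:y+h,x:x+w],None,fx=k,fy=k,interpolation=cv2.INTER_CUBIC)
top=np.hstack([C(a["color"],180,120,140,75,4),C(a["color"],340,188,60,75,4)])
bot=np.hstack([C(b["color"],345,195,130,75,4),C(b["color"],240,210,70,75,4)])
save("crop",np.vstack([top,bot]))
```

```text
(no output)
```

View pics/crop.png

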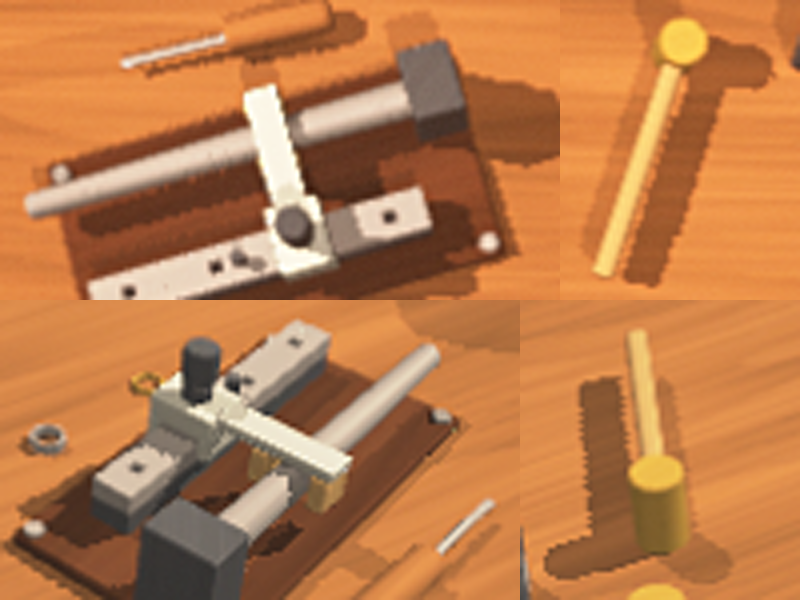

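The crop confirms it: a round head about 32 mm across with the handle along −x. In the stand crop, the knob top in top-view pixels is (253.2,175.5), the peg (240,184), the y=120 hole (212.2,192.7) and the y=−60 hole (277.5,173.7). Next come the coarse poses, then a wrist look at each.

```bash
cat >> h.py <<'E'
def down(yaw):  # tool pointing down, tool y axis along world angle yaw
    y=np.array([np.cos(yaw),np.sin(yaw),0]);z=np.array([0,0,-1.]);x=np.cross(y,z)
    return cv2.Rodrigues(np.column_stack([x,y,z]))[0][:,0]
E
python3 - <<'E'
from h import *
import pickle
a,b=pickle.load(open("cap.pkl","rb"))
h=[onz(a,p,.04) for p in [(277.5,173.7),(234.2,186.7),(212.2,192.7)]]
print(h); d=h[2]-h[0]; L=np.linalg.norm(d); d/=L; O=h[0]+d*L/3
print("stand O",O,"ydir",np.degrees(np.arctan2(d[1],d[0])),L, "knob",onz(a,(253.2,175.5),.099),"peg",onz(a,(240,184.3),.053),"expect",O+.044*d)
c=wristcap();print(np.array(c["tool_from_camera"]).round(3),c["vfov"])
st=np.arctan2(d[1],d[0]); 
mh=np.array([.5136,-.2766]);e=np.array([.3616,-.2296]);m=np.arctan2(*(mh-e)[::-1]);print("mallet x dir",m)
for yaw in (st,st+np.pi):
  for P in [(O[0],O[1],.25),(O[0],O[1],.07),(O[0]+.06*d[0],O[1]+.06*d[1],.09)]:
    print(yaw,P,r.inverse_kinematics(list(P),list(down(yaw))))
for yaw in (m+np.pi/2,m-np.pi/2):
  for z in (.25,.008): print(yaw,r.inverse_kinematics([.49-.02,-.268,z],list(down(yaw))))
E
```

```text
[array([ 0.57901942, -0.02779336,  0.04      ]), array([0.54140426, 0.08648279, 0.04      ]), array([0.52405605, 0.14454085, 0.04      ])]
stand O [0.56069829 0.02965137 0.04      ] ydir 107.68929027729592 0.18088684842820718 knob [0.56001627 0.02849686 0.099     ] peg [0.54566857 0.06900526 0.053     ] expect [0.54732867 0.07157098 0.04      ]
[[ 0.002 -0.948 -0.318  0.083]
 [ 1.     0.002  0.001 -0.   ]
 [-0.    -0.318  0.948 -0.143]
 [ 0.     0.     0.     1.   ]] 66.10880935263343
mallet x dir -0.29988525232467966
1.879532684474731 (np.float64(0.5606982923739512), np.float64(0.02965137446795272), 0.25) [-0.09013294  0.28239156  0.04937164  1.33777641  0.         -0.3988693 ]
1.879532684474731 (np.float64(0.5606982923739512), np.float64(0.02965137446795272), 0.07) [-0.09013294  0.38684531 -0.26071858  0.92323244  0.         -0.3988693 ]
1.879532684474731 (np.float64(0.5424669933216909), np.float64(0.08681447213477841), 0.09) [ 0.01254973  0.34741969 -0.2653172   0.95805943  0.         -0.29618663]
5.021125338064524 (np.float64(0.5606982923739512), np.float64(0.02965137446795272), 0.25) [-0.09013294  0.28239156  0.04937164  1.33777641  0.          2.74272335]
5.021125338064524 (np.float64(0.5606982923739512), np.float64(0.02965137446795272), 0.07) [-0.09013294  0.38684531 -0.26071858  0.92323244  0.          2.74272335]
5.021125338064524 (np.float64(0.5424669933216909), np.float64(0.08681447213477841), 0.09) [ 0.01254973  0.34741969 -0.2653172   0.95805943  0.          2.84540603]
1.270911074470217 [-0.66663672  0.2422616  -0.00388643  1.32464829  0.         -0.36675147]
1.270911074470217 [-0.66663672  0.42123082 -0.38696201  0.7626035   0.         -0.36675147]
-1.870681579119576 [-0.66663672  0.2422616  -0.00388643  1.32464829  0.          2.77484118]
-1.870681579119576 [-0.66663672  0.42123082 -0.38696201  0.7626035   0.          2.77484118]
```

Run:
```python
from h import *
import pickle
r.goto([.545,.06,.25],list(down(1.8795)));r.pause(.2);s=wristcap()
r.goto([.46,-.262,.2],list(down(1.271)));r.pause(.2);m=wristcap()
pickle.dump((s,m),open("w.pkl","wb"))
save("ws",s["color"]);save("wm",m["color"]);print(r.observe()["time"])
```

```text
4.0417
```

View pics/ws.png

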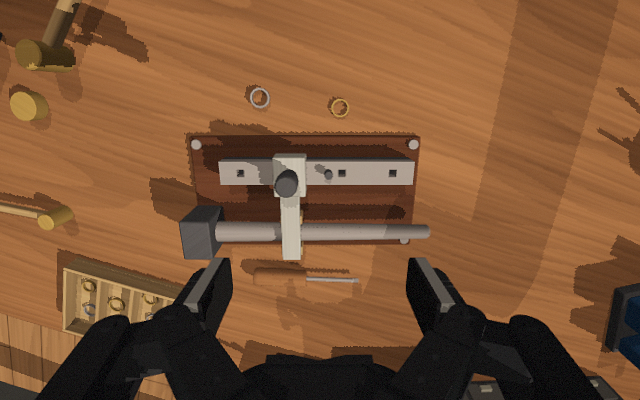

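View pics/wm.png

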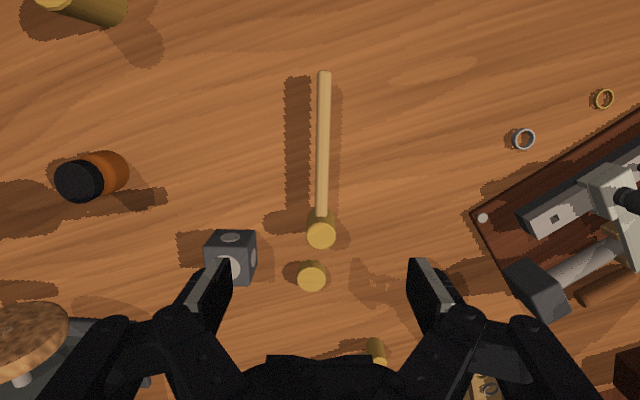

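The stand view shows holes at (240,173), (342,173) and (393,173), the peg at (328,174) and the knob top at (287,184). The mallet view shows the head top at (321,235), the handle end at (324,71), and the ring gauge (312,277) and dapping block (232,255) beyond the head. I'll refine these with masks.

Run:
```python
from h import *
import pickle
s,m=pickle.load(open("w.pkl","rb"))
g=cv2.cvtColor(s["color"],cv2.COLOR_RGB2GRAY).astype(float)
H=[]
for u,v in [(240,173),(342,173),(393,173)]:
    w=np.clip(110-g[v-6:v+7,u-6:u+7],0,None);yy,xx=np.mgrid[v-6:v+7,u-6:u+7];q=((w*xx).sum()/w.sum(),(w*yy).sum()/w.sum())
    H.append(onz(s,q,.04));print(q,H[-1][:2])
d=H[2]-H[0];L=np.linalg.norm(d);d/=L;th=np.arctan2(d[1],d[0])
O=np.mean([H[0]+.06*d,H[1]-.06*d,H[2]-.12*d],axis=0)
print("O",O,"th",th,"L",L,"knobtop",onz(s,(287.5,183.5),.099),"peg",onz(s,(328,174),.053),"exp",O+.044*d,proj(s,[(O+.044*d)[:2].tolist()+[.053]]))
hv=cv2.cvtColor(m["color"],cv2.COLOR_RGB2HSV)
mk=cv2.inRange(hv,(15,120,130),(35,255,255));mk[:, :295]=0;mk[:,345:]=0;mk[:60]=0;mk[258:]=0
cs=cv2.findContours(mk,cv2.RETR_EXTERNAL,cv2.CHAIN_APPROX_NONE)[0]
for c in cs:
    if cv2.contourArea(c)>30: print(cv2.boundingRect(c),cv2.contourArea(c))
# handle edge midlines per row
for v in (75,90,110,130,150,170,190,205,225,235,240,245):
    x=np.where(mk[v])[0]; print(v,x.min() if len(x) else None,x.max() if len(x) else None)
Hd=onz(m,(321,235),.052);E=onz(m,(324,71),.035);print("head",Hd,"end",E,np.linalg.norm((Hd-E)[:2]))
print("gauge",onz(m,(312,277),.02),"dap",onz(m,(231,238),.05))
```

```text
(np.float64(240.27612962117755), np.float64(172.65495207667732)) [ 0.57661995 -0.02583451]
(np.float64(341.49294670846393), np.float64(172.2884012539185)) [0.53961604 0.08798044]
(np.float64(392.3267363704257), np.float64(172.42307692307693)) [0.52124947 0.14530389]
O [0.55814174 0.0310923  0.04      ] th 1.883709052486981 L 0.17987284819051924 knobtop [0.55455521 0.03197146 0.099     ] peg [0.54350485 0.07210918 0.053     ] exp [0.54459716 0.0729557  0.04      ] [[328.4029144  175.10944421]]
(306, 71, 30, 179) 2331.5
75 319 331
90 319 330
110 318 330
130 318 329
150 317 329
170 317 328
190 317 327
205 316 327
225 312 334
235 306 335
240 307 335
245 310 331
head [ 0.5141146  -0.27482653  0.052     ] end [ 0.36143516 -0.22556793  0.035     ] 0.16042887037257006
gauge [ 0.57945677 -0.30582532  0.02      ] dap [ 0.49076246 -0.36723004  0.05      ]
```

Everything agrees with the given sizes: the hole span is 179.9 mm (nominal 180) and the peg projects within 1 px. Next I grasp and lift.

```bash
cat >> h.py <<'E'
O=np.array([.5581,.0311]);th=1.8837;D=np.array([np.cos(th),np.sin(th)]);X=np.array([D[1],-D[0]]) # stand y, stand x
def S(x,y,z): return [*(O+x*X+y*D),z]
E
python3 - <<'E'
from h import *
import pickle
s,m=pickle.load(open("w.pkl","rb"))
p,q=onz(m,(325,75),.035),onz(m,(321.5,205),.035);u=(q-p)[:2];u/=np.linalg.norm(u);me=np.arctan2(u[1],u[0])
Hd=onz(m,(320.9,235),.052)[:2]
off=np.cross(u,(Hd-p[:2]));print("dir",me,"head off line",off)
g=Hd-.046*u;yaw=me+np.pi/2;print(g,yaw)
r.goto([*g,.09],list(down(yaw)));r.servo_line([*g,.008],feed=.1)
print(r.gripper_to(0.0));o=r.observe();print(o["gripper_width"],o["grasp_force"],o["time"],o["position"])
pickle.dump((g,yaw),open("grip.pkl","wb"))
r.servo_line([*g,.12],feed=.1);r.pause(.2);o=r.observe();print(o["ft_force"],o["ft_torque"],o["grasp_force"])
c=wristcap();save("held",c["color"]);pickle.dump(c,open("held.pkl","wb"));print(o["time"])
E
```

```text
dir -0.31875391362192074 head off line -7.063945132529392e-05
[ 0.47040135 -0.26051062] 1.2520424131729757
False
0.013114535516433946 60.856157541275024 6.175 [ 0.47041276 -0.26061705  0.00815759]
[ 0.93471253 -0.03436481 -2.29813049] [ 0.02659787  0.13762072 -0.01742103] 60.19425630569458
7.6417<stdin>:6: DeprecationWarning: Arrays of 2-dimensional vectors are deprecated. Use arrays of 3-dimensional vectors instead. (deprecated in NumPy 2.0)
```

View pics/held.png

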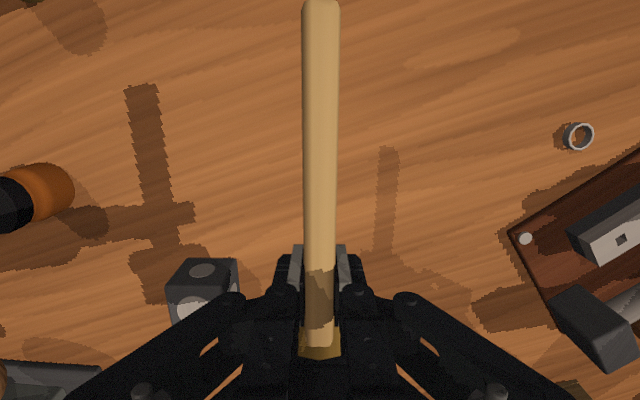

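The picture shows the mallet held straight by the handle (312–335 px column), with the head beyond the fingers. Next I drive the peg.

Run:
```python
from h import *
rot=list(down(th))
P=lambda z:S(-.046,.0445,z)
r.goto(P(.15),rot);r.servo_line(P(.072),feed=.12);r.pause(.15)
f0=r.observe()["ft_force"][2];print("base",f0,r.observe()["position"])
for z in np.arange(.066,.0445,-.002):
    r.servo_line(P(z),feed=.08);o=r.observe();f=o["ft_force"][2]-f0;print(round(z,4),round(o["position"][2],4),round(f,1),round(o["ft_torque"][1],2))
    if f>28: break
print(o["time"])
save("k1",wristcap()["color"])
r.servo_line(P(.15),feed=.2);print(r.observe()["ft_force"],r.observe()["gripper_width"])
c=cams.capture("scene");im=c["color"][190:270,345:475]
w=wristcap()["color"]
save("k2",np.hstack([cv2.resize(im,(585,360),interpolation=cv2.INTER_CUBIC)]));save("k3",w)
print(r.observe()["time"])
```

```text
base -2.68801029562816 [0.5015519  0.05913193 0.07295832]
0.066 0.0658 1.2 0.08
0.064 0.0639 -0.7 0.12
0.062 0.0619 0.9 0.14
0.06 0.0603 2.7 0.13
0.058 0.0583 6.3 0.16
0.056 0.0562 6.4 0.09
0.054 0.0541 6.4 0.05
0.052 0.052 5.9 0.03
0.05 0.05 5.6 -0.13
0.048 0.0486 11.2 0.25
0.046 0.047 15.7 0.63
12.6167
[-0.74896477  0.17723733 -2.69806315] 0.013022511093909625
13.4333
```

View pics/k2.png

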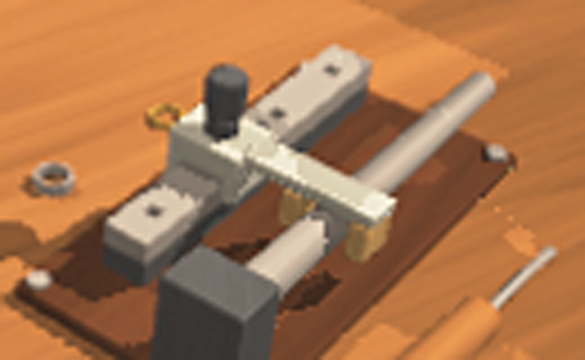

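The peg is gone from view. The force trace fits too: about 6 N of drag from a mallet-bottom height of 52 mm, then a hard stop at 41 mm. Next I set the mallet back on its spot.

Run:
```python
from h import *
import pickle
g,yaw=pickle.load(open("grip.pkl","rb"))
r.goto([*g,.15],list(down(yaw)));r.servo_line([*g,.014],feed=.12);r.pause(.1)
f0=r.observe()["ft_force"][2]
for z in (.012,.010,.009,.0082):
    r.servo_line([*g,z],feed=.05);f=r.observe()["ft_force"][2];print(z,f)
    if f>3: break
r.gripper_to(.085);r.pause(.3)
r.servo_line([*g,.13],feed=.15);r.pause(.1)
c=wristcap();save("placed",c["color"]);print(r.observe()["time"],r.observe()["ft_force"])
```

```text
0.012 -2.295486067886847
0.01 -2.5905782010956147
0.009 -2.773011204759889
0.0082 -2.82103536483956
19.1333 [ 0.26276811 -0.26326232  0.07001594]
```

View pics/placed.png

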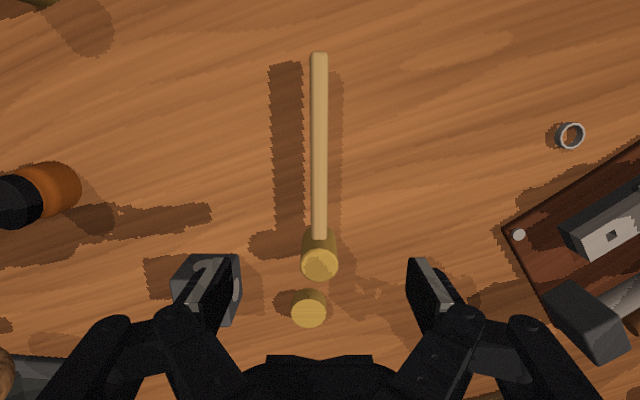

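The mallet stands upright on the bench, with its head at (320,262) and free of the fingers. Next I grip the knob and lift it.

Run:
```python
from h import *
rot=list(down(th))
r.goto(S(0,0,.17),rot);r.servo_line(S(0,0,.067),feed=.12)
r.gripper_to(0.0);r.pause(.1);o=r.observe();print(o["gripper_width"],o["grasp_force"],o["ft_force"],np.array(o["position"])-S(0,0,.067))
for z in (.071,.076,.081):
    r.servo_line(S(0,0,z),feed=.06);r.pause(.1);o=r.observe();print(z,o["position"][2],o["ft_force"],o["gripper_width"])
print(o["time"])
c=cams.capture("scene");save("lift",cv2.resize(c["color"][190:270,345:475],(585,360),interpolation=cv2.INTER_CUBIC))
```

```text
0.022293371534150362 58.6649816762656 [-2.11444864 -0.43635966  5.18729489] [ 0.00025547 -0.00011084  0.00047997]
0.071 0.07038860564843957 [ 3.41629806 -1.61879547 -5.64911614] 0.021920761522284646
0.076 0.07566239921381357 [ 4.26152768 -0.07350852 -7.36567559] 0.022377209814681467
0.081 0.08071214448538463 [ 4.99018431  0.43984914 -8.87466104] 0.022134494863784007
23.0667
```

View pics/lift.png

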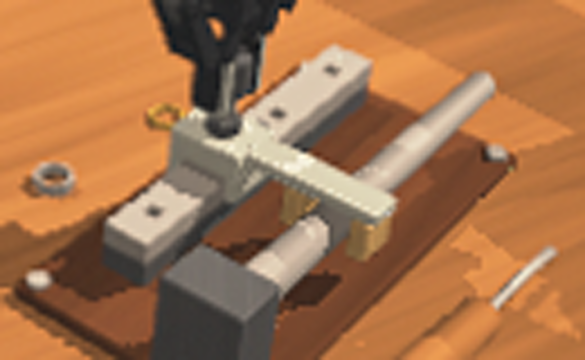

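The knob is held, with the pull force rising to about 8.5 N as the spring should give. The pin should be out, about 13.7 mm up. Next I slide and lower.

Run:
```python
from h import *
def show(t):
    o=r.observe();f=np.array(o["ft_force"]);e=np.array(o["position"][:2])-O
    print(t,"y",round(float(e@D),4),"x",round(float(e@X),4),"z",round(float(o["position"][2]),4),"Fy",round(float(f[:2]@D),2),"Fz",round(float(f[2]),2),"w",round(float(o["gripper_width"]),4))
for y in (.02,.04,.06):
    r.servo_line(S(0,y,.081),feed=.05);show(y)
for z in (.077,.073,.069,.067,.0665):
    r.servo_line(S(0,.06,z),feed=.04);r.pause(.1);show(z)
print(r.observe()["time"],r.observe()["grasp_force"])
c=cams.capture("scene");save("end",cv2.resize(c["color"][190:270,345:475],(585,360),interpolation=cv2.INTER_CUBIC))
```

```text
0.02 y 0.0207 x 0.0002 z 0.0809 Fy -0.02 Fz -7.66 w 0.0221
0.04 y 0.0405 x 0.0003 z 0.081 Fy 0.76 Fz -9.13 w 0.0223
0.06 y 0.0605 x 0.0003 z 0.081 Fy 0.89 Fz -8.49 w 0.0219
0.077 y 0.0604 x 0.0003 z 0.0768 Fy 0.69 Fz -7.7 w 0.0217
0.073 y 0.06 x 0.0003 z 0.0726 Fy 0.38 Fz -7.97 w 0.022
0.069 y 0.0599 x 0.0003 z 0.0685 Fy 0.35 Fz -6.92 w 0.0221
0.067 y 0.0599 x 0.0004 z 0.0676 Fy 1.12 Fz 2.61 w 0.0218
0.0665 y 0.0598 x 0.0004 z 0.0675 Fy 1.01 Fz 7.83 w 0.022
26.5167 60.78182525932789
```

View pics/end.png

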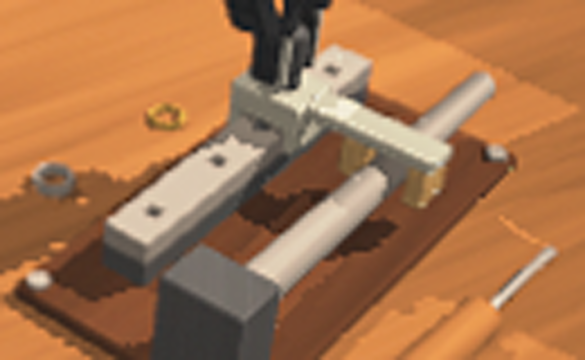

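The steady now sits one hole along, at y ≈ 60 mm. The knob hit its hard stop at the same tool height (67.5 mm) at which I gripped it with the pin home, so the pin is home here too. Handing in.

```bash
python3 -c "
from station import r
print(r.close_job())"
```

```text
the job is handed in; nothing more can be done
None
```

I knocked the peg fully down with the medium mallet and stood the mallet back on the bench. The steady is at the next hole with its pin home and the knob still held; I handed the job in at about 26.6 s, and no verdict came back.

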